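Tilt the sanding jig to its stop and pin it

TASK

The tilting jig on the sanding bench has to be set to its steep sanding angle and locked. Swing its cradle all the way to the stop, its black lever bar going over away from the robot, then put the red-knobbed pin from the rack fully home through the jig's steel tongue into the yellow block. Let go and leave the cradle and pin like that.

Things in the scene. Friction and masses are not known exactly. Their poses are not given: they have to be found in the camera images.
- cradle (a joint): Tilt (rad) of the jig's cradle, an aluminium plate with a wooden work piece: 0 level, 0.785 at the stop (wanted). It grows as the lever bar goes to +x of jig_socket's frame. The trunnion axis runs along that frame's y, 100 mm above the bench, passing straight below jig_socket. Stiff: stays where left; takes 3 to 8 N at the lever bar.
- lever_bar (a point): Middle of the black level grip bar, 16 mm thick, 75 mm long, parallel to the axis, on a steel lever at the jig's left, 110 mm from the axis. At tilt q it leans q - 0.54 rad beyond upright to +x of the jig; 194 to 210 mm above the bench. Free for 28 mm inward, 34 mm outward of this point, 40 mm below and all of the robot's (-x) side. Turns with the cradle.
- jig_socket (a point): Mouth centre of the upright 20 mm hole, 40 mm deep, in the fixed yellow block, 36 x 44 mm, at the jig's right, 141 mm above the bench. Axes: z up, x away from robot, square to the trunnion axis, y to the lever bar (266 mm off). At the stop the cradle's steel tongue (40 x 44 x 10 mm) lies level over it, its 20 mm hole in line, its top 14 mm above this point.
- lock_pin: Red-knobbed pin upright in a wooden rack 55 mm high, in a row (along its x) with a yellow and a black one, 70 mm apart, any order. Origin: lower tip; z up. Shank 14 mm thick to 45 mm, foot tapered; collar 26 mm to 55; knob 30 mm to 88 mm. Collar rests on the rack, tip 10 mm above the bench. About 100 g. Home: collar on the tongue, tip 31 mm below jig_socket.
Mind the look-alikes: they are no part of the job. Of the things that look like the lock_pin, the smaller one is meant.

How it is judged:
By the outcome, as a careful person would: the job done as asked, in the order asked, and still so for the second after the job is handed in, with the robot touching nothing.
It also fails if it takes over 51 s, if anything falls off the work surface, if the arm or the gripper's body presses on something with over 40 N, if the wrist force passes 120 N, or if a joint passes its speed limit or range.

ROBOT

A 6-joint arm with a two-finger parallel gripper is mounted at the origin on the work surface. World frame = base frame: x ahead of the robot, y to its left, z up, the work surface at z = 0. Lengths are in mm, angles in rad, forces in N, time in s.
With the tool pointing down it reaches from about 375 to 825 mm from the base axis. Payload 5.5 kg.
Tool frame: the origin (TCP) lies at the very end of the fingers, on their centre line; the grasp point (between the pads) lies 19 mm behind it (env.hold_point_z is the distance from the TCP to the grasp point, in mm); z points along the fingers, y is the direction in which the jaws open and shut (so a half turn about z gives the same grasp; the last joint's range is limited). The gripper opens to 85 mm and grips with 20 to 120 N. Pads are 22 mm wide; open, the fingers measure 114 mm over their backs; the gripper's body (76 mm by 85 mm) begins 54 mm behind the grasp point. The pads swing forward as they close: fully open they stand 13 mm farther back than shut.
Start: joints at [1.113, 0.314, -0.047, 1.21, 0, 1.571], TCP at [265.182, 538.213, 231.299] pointing down, gripper open.
Joint ranges: [-2.67, 2.67], [-0.69, 1.73], [-1.03, 1.25], [-2.08, 2.16], [-1.42, 1.45], [-3.14, 3.14]. Speed limits (rad/s): [2.39, 2.39, 3.01, 3.14, 3.14, 3.14].

INTERFACE

Orientations are given as a unit quaternion [w, x, y, z].
In Python, from workcell import env gives the robot as it stands.
- The arm moves only by the shell command python3 -m crank 'ROWS'. ROWS is JSON, a list of rows, each a list of 3 entries, a list of its own where there are three numbers: the shift along the tool's x, y, z in m, then the turn, a rotation vector about the tool's x, y, z in degrees, then the gripper's target within -1 to 1 (fully open at 1, half-way at 0, shut at -1). In form: [[[dx, dy, dz], [rx, ry, rz], gripper], ...]. A call has 1 to 20 rows; each row shifts and turns the commanded pose from where the row before left it, along the tool's axes as they then stand; what a row does not reach is not made up. A row lasts 1/12 s, in which the tool goes at most 41.7 mm and 7.16 degrees, less where a joint would pass 70% of its speed; a pose out of reach is approached as far as the arm can. A call is refused whole if a number of a shift passes 0.0417 or a number of a turn 7.16, either way. A call with a gripper value outside its range is refused whole. The fingers move at their own pace and stop on an object; the grip force is fixed at half the most. Time passes only in rows, so rows that do not move let the fingers close. It gives the time, the measured TCP pose, the force and the opening at its end, in the units of the state.
- env.read_state(): the state, without advancing time (a new reading comes with each control period).
- env.camera(name): name is "scene" or "top" or "wrist"; returns the picture (420x560x3 uint8, red, green, blue); there is no depth.
- env.calibration(name): a dict with "intrinsics" (3x3 intrinsics, pixels), "world_to_cam" (4x4, takes a point from world to camera coordinates). Camera axes: x right, y down, z forward; pixel columns grow to the right and rows downward; lengths in mm; the calibration is good to about 2 mm. The wrist camera is an equidistant fisheye: a pixel r from the principal point sees the ray r / f radians off the axis. A picture is of the moment at which its call begins: read the wrist's pose just before it. calibration takes no time and is no camera call; for the wrist camera it gives the pose at the moment of the call.
- env.close_job(): hands the job in, once; it reports no verdict.
The state is a dict: "clock": time; "joint_positions": joint angles; "qd": joint speeds; "joint_torque": joint torques, N m; "position": TCP position; "orientation": TCP orientation; "ft_force": force on the tool from outside, world axes, zero at the start; "wrist_torque": the same for the moment, N m; "gripper_width": finger opening in mm.
Only numpy, scipy, OpenCV 4.12 (cv2) and the standard library are available. Lean on these libraries where they do the work, as an engineer would, in place of code of your own. Each camera call takes 0.05 s, during which the arm holds its last target. There are 200 camera calls.

## Working session

There is one attempt and no reset: what is moved stays moved. The work goes in short steps, Python scripts to look and compute and a shell command to move; the robot and the scene stay as the last step left them, time stands still between calls to the robot, and variables do not carry over. Pictures are saved under pics/ and viewed, about 8 in all and at most 12, crops included, and the job is handed in when it is done.

```bash
mkdir -p pics; ls; python3 - <<'E'
from workcell import env
import cv2,numpy as np
for n in("scene","top"):
    cv2.imwrite(f"pics/{n}0.png",env.camera(n)[:,:,::-1])
    c=env.calibration(n);print(n,np.round(c["intrinsics"],1).tolist(),np.round(c["world_to_cam"],3).tolist())
print(env.read_state())
E
```

```text
pics
scene [[511.6, 0.0, 282.3], [0.0, 511.6, 204.2], [0.0, 0.0, 1.0]] [[0.888, 0.46, -0.014, -435.659], [0.373, -0.737, -0.564, -135.234], [-0.27, 0.495, -0.826, 1263.422], [0.0, 0.0, 0.0, 1.0]]
top [[472.6, 0.0, 279.2], [0.0, 472.6, 209.4], [0.0, 0.0, 1.0]] [[0.003, -1.0, -0.006, -18.058], [-0.997, -0.002, -0.083, 512.502], [0.083, 0.006, -0.997, 1206.481], [0.0, 0.0, 0.0, 1.0]]
{'clock': 0.1, 'joint_positions': array([ 1.11297993e+00,  3.14155521e-01, -4.79715689e-02,  1.21023018e+00,
        2.84828680e-05,  1.57076735e+00]), 'qd': array([-2.07347878e-03, -5.74419804e-04,  2.54109080e-03,  5.34653918e-05,
        2.31247006e-03,  3.32779791e-04]), 'joint_torque': array([-5.07267869e-04, -5.40767276e+01,  3.40541339e+01,  1.12028388e-02,
       -4.61619095e-05, -4.52931388e-06]), 'position': array([264.95119024, 537.73987908, 230.52397122]), 'orientation': array([-1.90980812e-04,  2.26900170e-01,  9.73917709e-01, -7.56877192e-04]), 'ft_force': array([-0.05400899,  0.69550468,  0.33494693]), 'wrist_torque': array([ 0.03314853,  0.00504603, -0.0136192 ]), 'gripper_width': 85.38661634490497}
```

View pics/scene0.png

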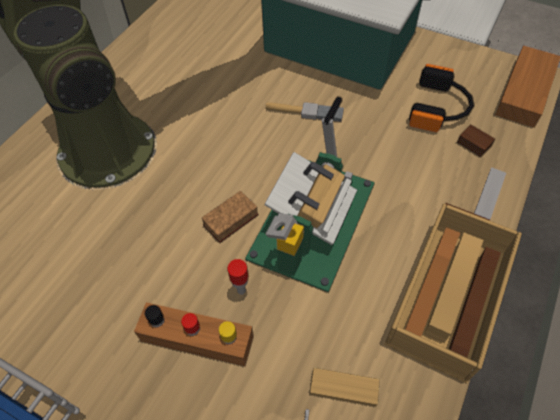

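View pics/top0.png

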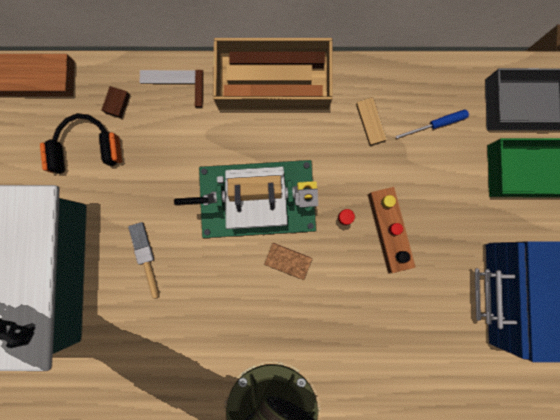

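```bash
python3 - <<'E'
import cv2
a=cv2.imread("pics/top0.png")[150:285,165:430];cv2.imwrite("pics/top_c.png",cv2.resize(a,None,fx=3,fy=3,interpolation=cv2.INTER_CUBIC))
a=cv2.imread("pics/scene0.png")[90:365,130:390];cv2.imwrite("pics/scene_c.png",cv2.resize(a,None,fx=2,fy=2,interpolation=cv2.INTER_CUBIC))
E
```

```text
(no output)
```

View pics/top_c.png

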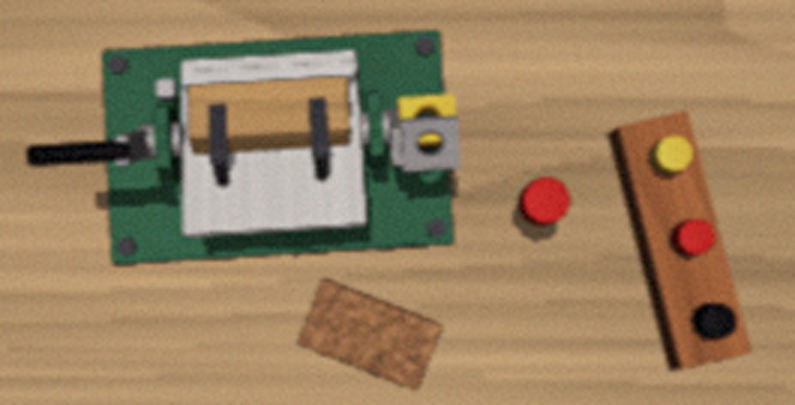

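View pics/scene_c.png

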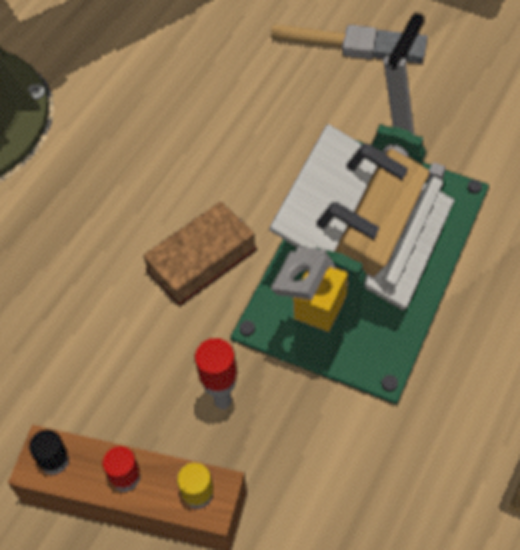

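```bash
cat > h.py <<'E'
from workcell import env
import numpy as np
from scipy.optimize import least_squares
from scipy.spatial.transform import Rotation as R
def T(u,v): return ("top",165+u/3,150+v/3)
def S(u,v): return ("scene",130+u/2,90+v/2)
def ray(n,u,v,c=None):
    c=c or env.calibration(n);K=c["intrinsics"];M=np.array(c["world_to_cam"])
    d=np.array([(u-K[0][2])/K[0][0],(v-K[1][2])/K[1][1]])
    if n=="wrist":
        r=np.linalg.norm(d);d3=np.r_[d/r*np.sin(r),np.cos(r)] if r>0 else np.array([0,0,1.])
    else: d3=np.r_[d,1]
    return -M[:3,:3].T@M[:3,3],M[:3,:3].T@d3
def atz(p,z,c=None):
    o,d=ray(*p,c);return o+d*(z-o[2])/d[2]
def tri(*ps):
    A=0;b=0
    for p in ps:
        o,d=ray(*p);d=d/np.linalg.norm(d);P=np.eye(3)-np.outer(d,d);A=A+P;b=b+P@o
    return np.linalg.solve(A,b)
E
python3 - <<'E'
from h import *
np.set_printoptions(precision=1,suppress=True)
print("bar tri",tri(T(80,152),S(406,41)),atz(T(80,152),194),atz(S(406,41),194))
print("bar ends",atz(T(28,155),196),atz(T(134,150),196))
print("red",tri(T(694,237),S(121,460)),atz(T(694,237),98),atz(S(121,460),98))
print("yel,blk",atz(T(673,154),98),atz(T(714,321),98))
print("big",tri(T(545,200),S(216,350)))
b=[(103,48),(440,30),(453,243),(113,265)];bs=[None,(488,187),(397,403),(235,338)]
for q in b:print("base",atz(T(*q),10))
for q in bs[1:]:print("baseS",atz(S(*q),10))
print("block top back corners",atz(T(398,97),141),atz(T(456,95),141), "hole S",atz(S(322,285),141))
E
```

```text
bar tri [517.1 175.9 209.1] [517.3 178.  194. ] [513.1 191.1 194. ]
bar ends [514.8 216.3 196. ] [518.7 137.4 196. ]
red [ 461.2 -301.3   91.4] [ 459.3 -301.2   98. ] [ 465.4 -301.7   98. ]
yel,blk [ 526.6 -285.3   98. ] [ 391.8 -316.    98. ]
big [ 489.6 -177.4  115.5]
base [628.1 194.9  10. ]
base [ 644.8 -102.1   10. ]
base [ 457.2 -112.9   10. ]
base [437.2 182.9  10. ]
baseS [629.5 192.4  10. ]
baseS [ 648.3 -101.4   10. ]
baseS [ 466.3 -111.2   10. ]
block top back corners [566.7 -60.8 141. ] [ 568.3 -106.3  141. ] hole S [554.2 -82.7 141. ]
```

```bash
cat >> h.py <<'E'
def go(x,y,z,yang=None):
    s=env.read_state();q=s["orientation"];r=R.from_quat(np.r_[q[1:],q[0]]);m=r.as_matrix()
    print("pos",s["position"].round(1),"yang",np.degrees(np.arctan2(m[1,1],m[0,1])).round(1),"tilt",m[:,2].round(3),"t",s["clock"],"F",s["ft_force"].round(1),"w",round(s["gripper_width"],1))
    print("tool delta",(m.T@(np.array([x,y,z])-s["position"])).round(1))
E
python3 -m crank '[[[0,0,0],[0,0,-5.9],-1],[[0,0,0],[0,0,-5.9],-1],[[0,0,0],[0,0,-5.9],-1],[[0,0,0],[0,0,-5.9],-1],[[0,0,0],[0,0,-5.9],-1],[[-0.013,-0.0266,0],[0,0,0],-1],[[-0.013,-0.0266,0],[0,0,0],-1],[[-0.013,-0.0266,0],[0,0,0],-1],[[-0.013,-0.0266,0],[0,0,0],-1],[[-0.013,-0.0266,0],[0,0,0],-1],[[-0.013,-0.0266,0],[0,0,0],-1],[[-0.013,-0.0266,0],[0,0,0],-1],[[-0.013,-0.0266,0],[0,0,0],-1],[[-0.013,-0.0266,0],[0,0,0],-1],[[-0.013,-0.0266,0],[0,0,0],-1],[[-0.013,-0.0266,0],[0,0,0],-1],[[-0.013,-0.0266,0],[0,0,0],-1],[[-0.013,-0.0266,0],[0,0,0],-1],[[-0.013,-0.0266,0],[0,0,0],-1]]'
python3 - <<'E'
from h import *
import cv2
go(470,178,180)
cv2.imwrite("pics/w1.png",env.camera("wrist")[:,:,::-1])
E
```

```text
clock: 1.68
position: [468.4, 175.3, 231.1]
orientation: [-0.0, -0.029, 1.0, -0.0]
ft_force: [-0.1, 1.1, 0.6]
gripper_width: -0.4
pos [468.4 175.3 231.1] yang 93.3 tilt [-0. -0. -1.] t 1.6833 F [-0.1  1.1  0.6] w -0.4
tool delta [-1.8  2.6 51.1]
```

View pics/w1.png

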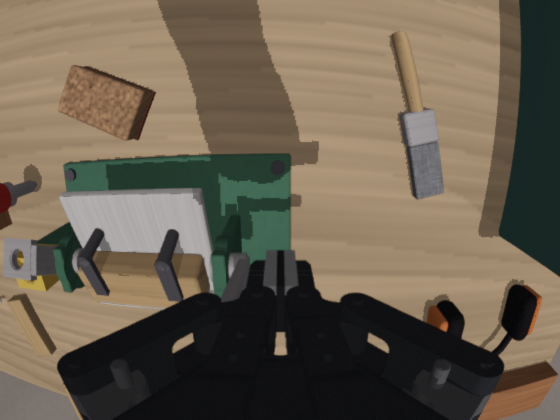

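```bash
python3 -m crank '[[[0,0.0013,0.017],[0,0,0],-1],[[0,0.0013,0.017],[0,0,0],-1],[[0,0,0.017],[0,0,0],-1],[[-0.005,0,0],[0,0,0],-1],[[-0.005,0,0],[0,0,0],-1],[[-0.005,0,0],[0,0,0],-1],[[-0.005,0,0],[0,0,0],-1],[[-0.005,0,0],[0,0,0],-1],[[-0.005,0,0],[0,0,0],-1],[[-0.005,0,0],[0,0,0],-1],[[-0.005,0,0],[0,0,0],-1]]'
python3 -m crank '[[[-0.005,0,0],[0,0,0],-1],[[-0.005,0,0],[0,0,0],-1]]'
python3 -m crank '[[[-0.005,0,0],[0,0,0],-1],[[-0.005,0,0],[0,0,0],-1]]'
```

```text
clock: 2.65
position: [507.3, 181.8, 180.6]
orientation: [-0.001, -0.029, 1.0, 0.0]
ft_force: [-5.5, 0.1, 4.0]
gripper_width: 0.2
clock: 2.82
position: [517.4, 182.4, 180.6]
orientation: [-0.001, -0.029, 1.0, 0.0]
ft_force: [-5.1, 0.3, 4.4]
gripper_width: -0.3
clock: 2.98
position: [527.8, 183.0, 180.5]
orientation: [-0.0, -0.029, 1.0, 0.0]
ft_force: [-4.9, 1.0, 3.2]
gripper_width: -0.3
```

Contact at ~5 N, moving as expected; carry on to the stop.

```bash
python3 -m crank '[[[-0.004,0,0],[0,0,0],-1],[[-0.004,0,0],[0,0,0],-1]]'
for i in 1; do python3 -m crank '[[[-0.003,0,0],[0,0,0],-1],[[-0.002,0,0],[0,0,0],-1]]'; done
python3 -m crank '[[[-0.002,0,0],[0,0,0],-1]]'
```

```text
clock: 3.15
position: [535.8, 183.4, 179.9]
orientation: [-0.001, -0.029, 1.0, 0.0]
ft_force: [-4.1, 2.0, -1.0]
gripper_width: 0.2
clock: 3.32
position: [540.4, 183.7, 179.4]
orientation: [-0.001, -0.029, 1.0, 0.0]
ft_force: [-6.1, 2.9, -2.4]
gripper_width: 0.1
clock: 3.4
position: [541.9, 183.7, 179.2]
orientation: [-0.001, -0.029, 1.0, -0.0]
ft_force: [-11.3, 1.0, -1.2]
gripper_width: -0.2
```

```bash
python3 -m crank '[[[-0.002,0,0],[0,0,0],-1]]'
python3 -m crank '[[[-0.001,0,0],[0,0,0],-1],[[0,0,0],[0,0,0],-1]]'
```

```text
clock: 3.48
position: [542.0, 183.7, 179.1]
orientation: [-0.003, -0.029, 1.0, 0.0]
ft_force: [-17.1, 1.9, 4.7]
gripper_width: 0.2
clock: 3.65
position: [541.9, 183.7, 179.2]
orientation: [-0.004, -0.029, 1.0, 0.0]
ft_force: [-15.8, 1.4, 3.7]
gripper_width: 0.3
```

```bash
python3 -m crank '[[[0.015,0,0],[0,0,0],-1],[[0.015,0,0],[0,0,0],-1],[[0.01,0,-0.02],[0,0,0],-1],[[0.01,0,-0.025],[0,0,0],-1],[[0,-0.01,-0.025],[0,0,0],0],[[0,-0.02,-0.01],[0,0,0],1],[[0,-0.025,0],[0,0,0],1],[[0,-0.025,0],[0,0,0],1],[[0,-0.025,0],[0,0,0],1],[[0,-0.025,0],[0,0,0],1],[[0,-0.025,0],[0,0,0],1],[[0,-0.025,0],[0,0,0],1],[[0,-0.025,0],[0,0,0],1],[[0,-0.025,0],[0,0,0],1],[[0,-0.025,0],[0,0,0],1],[[0,-0.025,0],[0,0,0],1],[[0,0,0],[0,0,0],1],[[0,0,0],[0,0,0],1]]'
python3 - <<'E'
from h import *
import cv2,pickle
go(461,-301,190)
c=env.calibration("wrist");w=env.camera("wrist");t=env.camera("top")
pickle.dump(c,open("w2.pkl","wb"))
M=np.array(c["world_to_cam"]);print("cam",(-M[:3,:3].T@M[:3,3]).round(1),M[2,:3].round(2),c["intrinsics"])
cv2.imwrite("pics/w2.png",w[:,:,::-1])
t2=cv2.resize(t[150:285,165:430,::-1],None,fx=3,fy=3,interpolation=cv2.INTER_CUBIC);cv2.imwrite("pics/t2.png",t2)
E
```

```text
clock: 5.15
position: [512.8, -100.2, 260.5]
orientation: [0.001, -0.027, 1.0, -0.001]
ft_force: [0.1, 0.5, -0.2]
gripper_width: 85.3
pos [ 512.8 -100.2  260.5] yang 93.1 tilt [ 0.002 -0.001 -1.   ] t 5.15 F [ 0.1  0.5 -0.2] w 85.3
tool delta [  62.7 -197.6   70.7]
cam [ 441.1 -104.4  402.5] [ 0.28  0.01 -0.96] [[325.1922621    0.         280.14017099]
 [  0.         325.1922621  208.31660041]
 [  0.           0.           1.        ]]
```

View pics/w2.png

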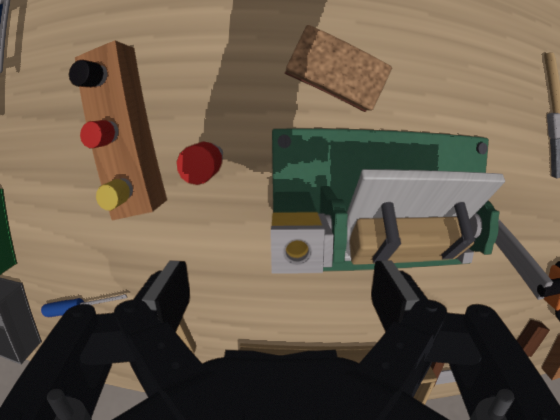

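```bash
python3 - <<'E'
from h import *
import cv2,pickle
c=pickle.load(open("w2.pkl","rb"))
np.set_printoptions(precision=1,suppress=True)
print("hole",atz(("wrist",298,249),155,c)); print("tongue",[atz(("wrist",*q),155,c) for q in((272,226),(322,227),(273,272),(323,271))])
print("red",atz(("wrist",93,132),98,c),"yel",atz(("wrist",110,195),98,c),"blk",atz(("wrist",79,72),98,c))
w=cv2.imread("pics/w2.png")
a=cv2.resize(w[205:290,255:340],None,fx=6,fy=6,interpolation=cv2.INTER_CUBIC)
b=cv2.resize(w[95:180,55:140],(510,510),interpolation=cv2.INTER_CUBIC)
t=cv2.imread("pics/t2.png")
cv2.imwrite("pics/c3.png",cv2.resize(np.hstack([a,b]),(800,400)))
E
```

```text
hole [548.3 -84.4 155. ]
tongue [array([ 529.2, -106.8,  155. ]), array([527.9, -66.2, 155. ]), array([ 570.9, -104.1,  155. ]), array([567.9, -61.4, 155. ])]
red [ 458.3 -299.6   98. ] yel [ 525.6 -281.8   98. ] blk [ 392.9 -319.3   98. ]
```

View pics/c3.png

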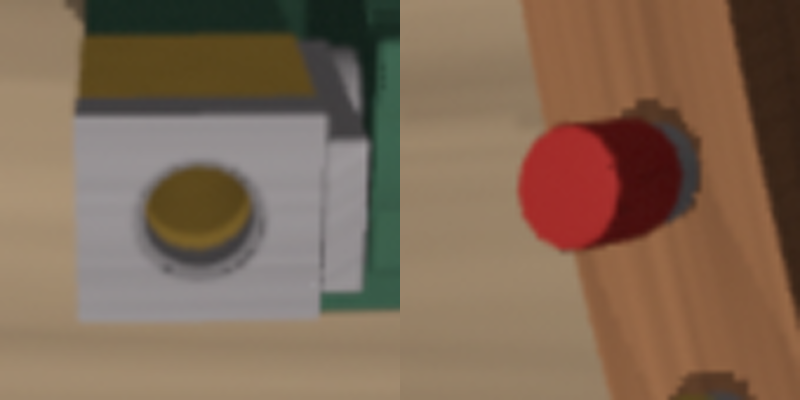

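```bash
python3 -m crank '[[[0.0079,-0.0248,0],[0,0,0],1],[[0.0079,-0.0248,0],[0,0,0],1],[[0.0079,-0.0248,0.01],[0,0,0],1],[[0.0079,-0.0248,0.02],[0,0,0],1],[[0.0079,-0.0248,0.02],[0,0,0],1],[[0.0079,-0.0248,0.02],[0,0,0],1],[[0.0079,-0.0248,0.02],[0,0,0],1],[[0.0079,-0.0248,0.02],[0,0,0],1],[[0,0,0],[0,0,-5.5],1],[[0,0,0],[0,0,-5.5],1],[[0,0,0],[0,0,0],1],[[0,0,0],[0,0,0],1]]'
python3 - <<'E'
from h import *
import cv2
c=env.calibration("wrist");w=env.camera("wrist")
go(460.5,-301.5,66)
cv2.imwrite("pics/w3.png",w[:,:,::-1])
E
```

```text
clock: 6.25
position: [460.7, -299.6, 150.4]
orientation: [0.0, -0.124, 0.992, -0.0]
ft_force: [-0.4, 0.1, 0.5]
gripper_width: 85.6
pos [ 460.8 -299.6  150.6] yang 104.2 tilt [ 0.001 -0.    -1.   ] t 6.3 F [ 0.2 -0.8  0. ] w 85.2
tool delta [ 0.8 -1.7 84.6]
```

View pics/w3.png

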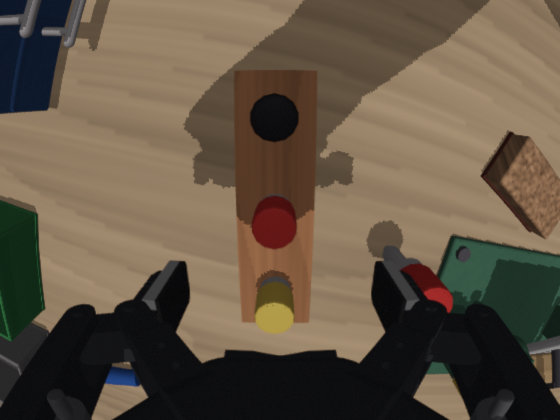

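```bash
python3 - <<'E'
from h import *
for p in((273,219),(275,312),(273,117)): print(atz(("wrist",*p),98).round(1))
E
```

```text
[ 454.7 -306.6   98. ]
[ 522.6 -288.6   98. ]
[ 393.3 -321.7   98. ]
```

```bash
python3 -m crank '[[[0.0014,-0.0016,0.02],[0,0,0],1],[[0.0014,-0.0016,0.02],[0,0,0],1],[[0,0,0.018],[0,0,0],1],[[0,0,0.016],[0,0,0],1],[[0,0,0.0105],[0,0,0],1],[[0,0,0],[0,0,0],1]]'
python3 -m crank '[[[0,0,0],[0,0,0],0],[[0,0,0],[0,0,0],-0.2],[[0,0,0],[0,0,0],-0.5],[[0,0,0],[0,0,0],-1],[[0,0,0],[0,0,0],-1],[[0,0,0],[0,0,0],-1],[[0,0,0],[0,0,0],-1],[[0,0,0],[0,0,0],-1]]'
```

```text
clock: 6.8
position: [457.2, -302.7, 64.0]
orientation: [-0.001, -0.124, 0.992, 0.001]
ft_force: [-0.2, 0.5, 0.7]
gripper_width: 85.4
clock: 7.47
position: [458.9, -304.5, 66.9]
orientation: [0.001, -0.124, 0.992, -0.001]
ft_force: [-0.3, 0.9, 6.2]
gripper_width: 28.7
```

```bash
python3 -m crank '[[[0,0,-0.01],[0,0,0],-1],[[0,0,-0.02],[0,0,0],-1],[[0,0,-0.025],[0,0,0],-1],[[0,0,-0.025],[0,0,0],-1],[[0,0,-0.025],[0,0,0],-1],[[0,0,-0.025],[0,0,0],-1],[[0,0,-0.025],[0,0,0],-1],[[0,0,-0.02],[0,0,0],-1],[[0,0,0],[0,0,-6.65],-1],[[0,0,0],[0,0,-6.65],-1],[[0,0,0],[0,0,-6.65],-1],[[0,0,0],[0,0,-6.65],-1],[[0,0,0],[0,0,-6.65],-1],[[0,0,0],[0,0,-6.65],-1],[[0,0,0],[0,0,-6.65],-1],[[0,0,0],[0,0,-6.65],-1],[[0,0,0],[0,0,-6.65],-1],[[0,0,0],[0,0,-6.65],-1]]'
python3 -m crank '[[[0,0,0],[0,0,-6.4],-1],[[0,0,0],[0,0,-6.4],-1],[[0,0,0],[0,0,0],-1]]'
python3 - <<'E'
from h import *
go(550,-84.5,245)
E
```

```text
clock: 8.97
position: [457.9, -303.9, 241.3]
orientation: [-0.0, -0.65, 0.76, 0.0]
ft_force: [0.3, -0.3, -0.3]
gripper_width: 28.6
clock: 9.22
position: [458.0, -303.9, 241.3]
orientation: [-0.0, 0.73, -0.684, 0.0]
ft_force: [-0.3, 0.3, -0.1]
gripper_width: 28.6
pos [ 458.  -303.9  241.3] yang -176.3 tilt [ 0. -0. -1.] t 9.2167 F [-0.3  0.3 -0.1] w 28.6
tool delta [-213.  -106.    -3.7]
```

```bash
python3 -m crank '[[[-0.0213,-0.0106,0],[0,0,0],-1],[[-0.0213,-0.0106,0],[0,0,0],-1],[[-0.0213,-0.0106,0],[0,0,0],-1],[[-0.0213,-0.0106,0],[0,0,0],-1],[[-0.0213,-0.0106,0],[0,0,0],-1],[[-0.0213,-0.0106,0],[0,0,0],-1],[[-0.0213,-0.0106,0],[0,0,0],-1],[[-0.0213,-0.0106,0],[0,0,0],-1],[[-0.0213,-0.0106,0],[0,0,0],-1],[[-0.0213,-0.0106,0],[0,0,0],-1],[[0,0,0],[0,0,0],-1],[[0,0,0],[0,0,0],-1],[[0,0,0],[0,0,0],-1]]'
python3 - <<'E'
from h import *
import cv2,pickle
go(550,-84.5,245)
c=env.calibration("wrist");w=env.camera("wrist")[:,:,::-1];s=env.camera("scene")[:,:,::-1]
pickle.dump(c,open("w4.pkl","wb"))
cv2.imwrite("pics/w4f.png",w)
a=cv2.resize(w[170:370,180:380],(500,500),interpolation=cv2.INTER_CUBIC);b=cv2.resize(s[150:270,230:350],(500,500),interpolation=cv2.INTER_CUBIC)
cv2.imwrite("pics/w4.png",cv2.resize(np.hstack([a,b]),(800,400)))
E
```

```text
clock: 10.3
position: [550.5, -85.0, 240.9]
orientation: [0.0, 0.728, -0.685, 0.0]
ft_force: [0.8, -0.4, -0.6]
gripper_width: 28.6
pos [550.5 -85.  240.9] yang -176.5 tilt [-0. -0. -1.] t 10.3 F [ 0.8 -0.4 -0.6] w 28.6
tool delta [-0.5  0.4 -4.1]
```

View pics/w4.png

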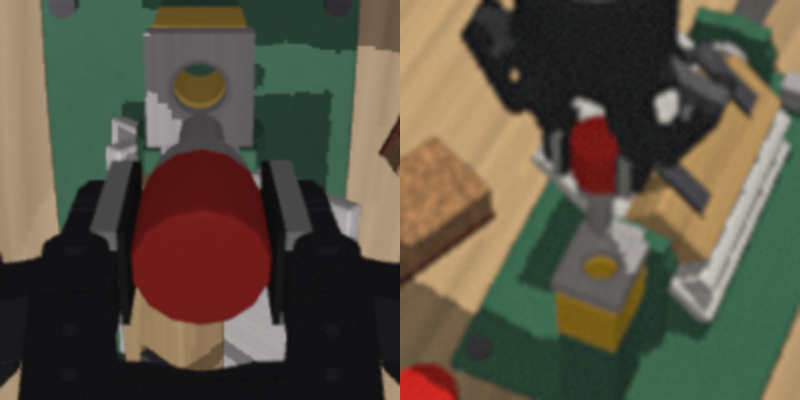

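```bash
python3 - <<'E'
from h import *
import pickle
c=pickle.load(open("w4.pkl","rb"))
print("hole",atz(("wrist",280,213.5),155,c).round(1),"tongue corners",[atz(("wrist",180+a/2,170+b/2),155,c).round(1) for a,b in((146,30),(254,30),(147,146),(252,148))])
# predicted hole px & pin tip px
M=np.array(c["world_to_cam"]);K=c["intrinsics"]
def pr(p):
    q=M[:3,:3]@p+M[:3,3];th=np.arctan2(np.hypot(q[0],q[1]),q[2]);d=q[:2]/np.hypot(q[0],q[1])*th*K[0][0]
    return ((d+[K[0][2],K[1][2]]-[180,170])*2).round(1)
for z in(184,239,272):print(z,pr(np.array([550.5,-85,z])))
E
```

```text
hole [550.6 -86.4 155. ] tongue corners [array([ 571.2, -106.6,  155. ]), array([ 532.5, -108.9,  155. ]), array([569.3, -61.8, 155. ]), array([529.4, -63.3, 155. ])]
184 [200.1 117.5]
239 [200.4 193.3]
272 [200.6 265.9]
```

```bash
python3 -m crank '[[[0,0,0.012],[0,0,0],-1],[[0,0,0.012],[0,0,0],-1],[[0,0,0.005],[0,0,0],-1],[[0,0,0.005],[0,0,0],-1],[[0,0,0.004],[0,0,0],-1]]'
python3 -m crank '[[[0,0,0.004],[0,0,0],-1],[[0,0,0.004],[0,0,0],-1]]'
```

```text
clock: 10.82
position: [550.5, -85.4, 202.5]
orientation: [0.0, 0.728, -0.685, -0.0]
ft_force: [-0.0, 0.9, -0.8]
gripper_width: 28.4
clock: 10.98
position: [551.0, -85.1, 194.8]
orientation: [-0.0, 0.729, -0.685, 0.0]
ft_force: [0.3, 0.4, -0.5]
gripper_width: 28.6
```

```bash
python3 -m crank '[[[0,0,0.005],[0,0,0],-1],[[0,0,0.005],[0,0,0],-1],[[0,0,0.005],[0,0,0],-1],[[0,0,0.005],[0,0,0],-1]]'
python3 -m crank '[[[0,0,0.003],[0,0,0],-1],[[0,0,0.003],[0,0,0],-1],[[0,0,0],[0,0,0],-1]]'
```

```text
clock: 11.32
position: [550.7, -84.8, 174.3]
orientation: [0.0, 0.729, -0.685, -0.0]
ft_force: [0.3, -0.2, -1.1]
gripper_width: 28.4
clock: 11.57
position: [550.3, -84.8, 168.1]
orientation: [0.0, 0.729, -0.685, -0.0]
ft_force: [-0.3, -0.7, -1.4]
gripper_width: 28.5
```

```bash
python3 -m crank '[[[0,0,0.0015],[0,0,0],-1],[[0,0,0],[0,0,0],-1]]'
```

```text
clock: 11.73
position: [550.7, -84.8, 167.2]
orientation: [0.0, 0.729, -0.685, 0.0]
ft_force: [0.1, -0.4, -1.5]
gripper_width: 28.8
```

```bash
python3 -m crank '[[[0,0,0.0015],[0,0,0],-1],[[0,0,0],[0,0,0],-1]]'; python3 -m crank '[[[0,0,0.001],[0,0,0],-1],[[0,0,0],[0,0,0],-1]]'
```

```text
clock: 11.9
position: [551.0, -84.9, 166.9]
orientation: [-0.0, 0.729, -0.685, 0.0]
ft_force: [-2.9, 0.0, 5.4]
gripper_width: 28.6
clock: 12.07
position: [551.0, -84.9, 166.9]
orientation: [-0.0, 0.729, -0.685, 0.001]
ft_force: [-4.5, -0.0, 12.3]
gripper_width: 28.5
```

```bash
python3 -m crank '[[[0,0,-0.002],[0,0,0],-1],[[0,0,0],[0,0,0],0.2],[[0,0,0],[0,0,0],0.2],[[0,0,0],[0,0,0],0.2],[[0,0,0],[0,0,0],0.2],[[0,0,0],[0,0,0],0.2],[[0,0,-0.01],[0,0,0],0.2],[[0,0,-0.02],[0,0,0],0.2],[[0,0,-0.025],[0,0,0],0.2],[[0,0,-0.025],[0,0,0],0.2],[[0,0,-0.025],[0,0,0],0.2],[[0.025,0,-0.01],[0,0,0],0.2],[[0.025,0,0],[0,0,0],0.2],[[0.025,0,0],[0,0,0],0.2],[[0.025,0,0],[0,0,0],0.2],[[0,0,0],[0,0,0],0.2],[[0,0,0],[0,0,0],0.2]]'
python3 - <<'E'
from h import *
import cv2
go(550,-85,167)
w=env.camera("wrist")[:,:,::-1];s=env.camera("scene")[:,:,::-1]
b=cv2.resize(s[90:365,130:390],(567,600));cv2.imwrite("pics/e.png",np.hstack([cv2.resize(w,(448,336)),cv2.resize(s[130:310,215:395],(336,336),interpolation=cv2.INTER_CUBIC)]))
E
```

```text
clock: 13.48
position: [556.9, -185.7, 282.2]
orientation: [-0.0, 0.728, -0.686, 0.0]
ft_force: [-0.3, 0.5, 0.4]
gripper_width: 51.4
pos [ 556.9 -185.7  282.2] yang -176.6 tilt [ 0.  0. -1.] t 13.4833 F [-0.3  0.5  0.4] w 51.4
tool delta [-100.9    0.9  115.2]
```

View pics/e.png

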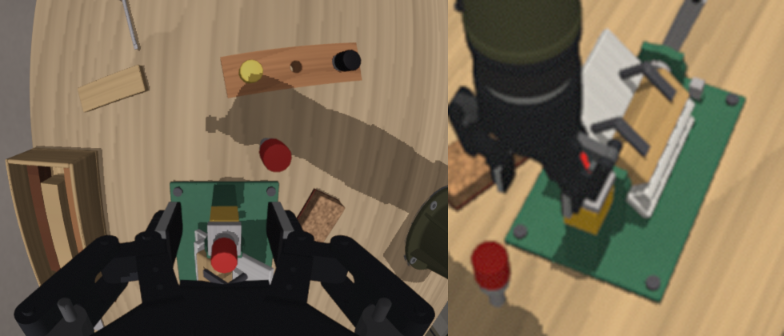

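```bash
python3 - <<'E'
from h import *
import cv2
w=env.camera("wrist")[:,:,::-1]
cv2.imwrite("pics/e2.png",cv2.resize(w[250:370,210:370],(640,480),interpolation=cv2.INTER_CUBIC))
E
```

```text
(no output)
```

View pics/e2.png

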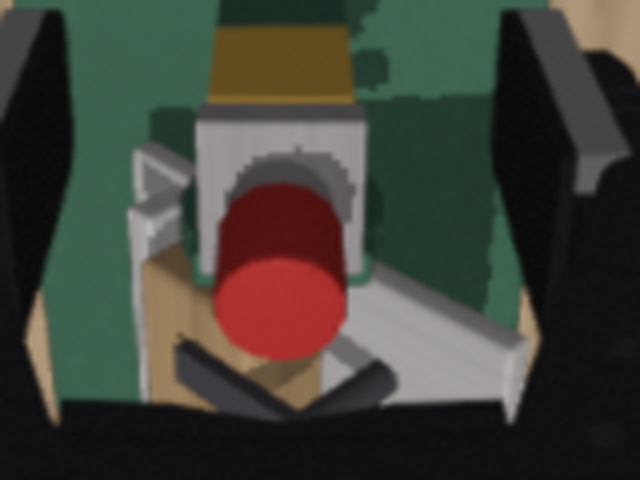

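The collar rests on the level tongue and the pin stands upright, with no shank showing. Handing in.

```bash
python3 -c "
from workcell import env
print(env.close_job())"
```

```text
the job is handed in; nothing more can be done
None
```

The jig is set to its steep angle and pinned, and I handed the job in at about 13.5 s. I pushed the lever bar away from the robot with the shut fingers. Then I put the red-knobbed pin from the rack through the tongue into the yellow block, let go, and backed the arm off about 100 mm.

- **Cradle:** the bar moved at about 5 N, then stopped dead with the tool at x = 542 mm, where I had predicted the stop. The force rose to about 17 N there. The next pictures showed the tongue level over the block with its hole in line.
- **Pin:** it went in with almost no force until the collar met the tongue, where it pressed back with 12 N. The tool was then at z = 166.9 mm, against about 167 mm expected. The last wrist picture shows the pin upright with its collar on the tongue and no shank showing.
- **Robot:** the last wrist force reading was below 1 N and the arm touched nothing.
- **Disagreements:** camera estimates of the pin and hole positions differed by a few millimetres, within what the grasp and the fit allowed. No check failed, but I had no direct reading of the cradle's tilt.

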